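Put the spice tins back in the rack

ROBOT

A 7-joint arm with a two-finger parallel gripper is mounted at the origin on the work surface. World frame = base frame: x ahead of the robot, y to its left, z up, the work surface at z = 0. Lengths are in m, angles in rad, forces in N, time in s.
With the tool pointing down it reaches from about 0.4 to 0.9 m from the base axis. Payload 5.6 kg.
Tool frame: the origin (TCP) lies midway between the tips of the shut fingers; the grasp point (between the pads) lies 19 mm behind it; z points along the fingers, y is the line along which they close (so a half turn about z gives the same grasp; the last joint's range is limited). The gripper opens to 92 mm and grips with 3 to 60 N. Pads are 20 mm wide; open, the fingers measure 128 mm over their backs; the gripper's body (75 mm by 189 mm) begins 69 mm behind the grasp point.
Start: joints at [-0.043, 0.468, -0.012, 1.603, 0.006, 1.071, -0.056], TCP at [0.65, -0, 0.215] pointing down, gripper open.
Joint ranges: [-2.53, 2.53], [-0.31, 2.02], [-1.57, 1.55], [0.28, 2.44], [-1.29, 4.43], [0.15, 1.84], [-2.92, 2.92]. Speed limits (rad/s): [2.57, 2.57, 3.14, 3.14, 3.14, 3.14, 3.14].

INTERFACE

Orientations are given as a 3x3 rotation matrix whose columns are the frame's x, y, z axes.
In Python, from station import env, effector, solver, viewer, workorder, search_frame, tip_of gives the robot as it stands. Calls block until the motion is done:
- env.reach(position, orientation): joint-space move of the TCP to a pose.
- env.movel(position, frame=None, rate=0.15): straight line of the TCP; frame=None keeps the orientation; rate is the mean speed in m/s.
- env.goto_joints(angles): joint-space move.
- effector.release() and effector.grasp(squeeze=None): open the fingers fully, or close them until they stop; squeeze is the grip in N (None keeps the last).
- env.pause(seconds).
- solver.inverse_kinematics(position, orientation): joint angles nearest the present ones, or None.
- env.sense(): the state.
- viewer.read_camera(name): name is "scene" or "side" or "wrist"; returns (picture, depth): 384x512x3 uint8, red, green, blue; 384x512 float32, m along the optical axis (not along the pixel's ray), 0 where there is no reading.
- viewer.camera_info(name): a dict with "intrinsics" (3x3 intrinsics, pixels), "dist_coeffs" ([k1, k2, p1, p2, k3] as OpenCV has them; the pictures are not rectified), "eye" and "rotation" of the camera in the world; the wrist camera has in their place "T_tool_cam" (4x4, takes a point from camera to tool coordinates, whose origin is the TCP and whose axes are the flange's). Camera axes: x right, y up, looking along -z (the intrinsics and any distortion apply to the point x, -y, -z); pixel columns grow to the right and rows downward; lengths in m; the calibration is good to about 2 mm. A picture is of the moment at which its call begins: read the wrist's pose just before it. camera_info takes no time and is no camera call.
A pose or a line that the arm cannot do raises env.PlanningError and nothing moves.
- workorder.finish_job(): hands the job in; it is judged then, once.
Trained networks look in the newest picture that a camera, given by its name, has taken for a name from the list of things; names that differ only in an ending like _2 or _b are one class to them, and where a whole thing is asked for, a point or a joint stands for the part that bears it (a point fixed in the world has none). Each returns a list of dicts, best first, with "score" (0 to 1); they miss things now and then, are a little off and sometimes report something else, mostly with a low value. They report only what shows in the picture. A call takes as long as a camera call. They do not tell look-alikes from the thing itself.
- search_frame(camera, name): "at" ([x, y, z] in m, in world coordinates, good to about 4 mm: the middle of the surface that is visible of it).
- tip_of(camera, name): "at" ([x, y, z] in m, in world coordinates, good to about 4 mm: a listed point, or the origin of a listed thing).
The state is a dict: "t": time; "joint_positions": joint angles; "joint_velocities": joint speeds; "tau": joint torques, N m; "ee_pos": TCP position; "tcp_rot": TCP orientation; "wrist_force": force on the tool from outside, world axes, zero at the start; "moment": the same for the moment, N m; "gripper_width": finger opening in m; "grasp_force": force on a finger pad.
Only numpy, scipy, OpenCV 4.12 (cv2) and the standard library are available. Lean on these libraries where they do the work, as an engineer would, in place of code of your own. Each camera call takes 0.05 s, during which the arm holds its last target. There are 200 camera calls.

TASK

Put the two loose spice tins back into the two empty pockets of the wooden spice rack, one in each, standing upright with the lid up and fully down on the pocket floor; one of them has fallen over on the counter. Leave the tin already in the rack, the pepper mill and the wooden dish where they are.

Things in the scene. Friction and masses are not known exactly. Their poses are not given: they have to be found in the camera images.
- rack: two-tier wooden spice rack, fixed. Origin on the counter under the middle pocket; it stands at an angle; x to its back (its open front faces -x), y along its row of pockets, z up. Lower tier: block 84 (x) by 272 (y) by 30 high, centred on the origin, three pockets at y -90, 0, +90. Two end panels 14 thick at y -143 and +143, x 29 to 95, carry the upper board. Front and back are open
- board_edge (a point): middle of the lower front edge of the rack's upper board, 225 above the counter, straight above the pockets' centre line; axes as the rack's. From here the board runs 95 to the back, 300 long in y, 15 thick, two white pots on it up to 322 above the counter. It covers the back half of the pockets, so the gripper must come in tilted from the front (-x)
- pocket0 (a point): y = -90 mm pocket, along the rack's y axis: this point is the centre of its flat floor (8 above the counter), axes as the rack's; the pocket is round, 56 diameter, 22 deep, lined with a thin cork disc that is only seen
- pocket1 (a point): the rack's y = 0 pocket, along the rack's y axis: this point is the centre of its flat floor (8 above the counter), axes as the rack's; the pocket is round, 56 diameter, 22 deep, lined with a thin cork disc that is only seen
- pocket2 (a point): the rack's y = +90 mm pocket, along the rack's y axis: this point is the centre of its flat floor (8 above the counter), axes as the rack's; the pocket is round, 56 diameter, 22 deep, lined with a thin cork disc that is only seen
- tin_a: round steel spice tin, 46 diameter and 95 high with a flat black lid (its top 17) at the +z end, 100 to 210 g, closed and rigid; origin at the centre of its underside, z axis from underside to lid. This one stands upright on the counter
- tin_b: round steel spice tin, 46 diameter and 95 high with a flat black lid (its top 17) at the +z end, 100 to 210 g, closed and rigid; origin at the centre of its underside, z axis from underside to lid. This one has fallen over and lies on its side on the counter; it can roll
- tin_c: round steel spice tin, 46 diameter and 95 high with a flat black lid (its top 17) at the +z end, 100 to 210 g, closed and rigid; origin at the centre of its underside, z axis from underside to lid. This one already stands in one of the three pockets and stays there
- mill: dark wooden pepper mill, 54 diameter, 200 high, standing beyond the y = -143 end of the rack; origin at the centre of its underside, z up. To be left alone
- dish: round wooden dish, 130 diameter, 40 high, standing beyond the y = +143 end of the rack; origin at the centre of its underside, z up. To be left alone
There are look-alikes about, which are no part of the job. Leave any purple look-alike of the tin_b alone. What is shaped like the tin_a but yellow is not meant.

How it is judged:
At the end, for the whole second after the job is handed in: All three tins stand in pockets, lid up (within 0.15 rad), undersides within 6 mm of the floor and 10 mm of the centre, at rest; the tin from the rack within 20 mm of its place, mill and dish upright and within 30 mm of theirs (((horizontal distance between tin_a and pocket0 below 0.01 m and z of tin_a in the frame of pocket0 between -0.006 and 0.006 m) or (horizontal distance between tin_a and pocket1 below 0.01 m and z of tin_a in the frame of pocket1 between -0.006 and 0.006 m) or (horizontal distance between tin_a and pocket2 below 0.01 m and z of tin_a in the frame of pocket2 between -0.006 and 0.006 m)) and ((horizontal distance between tin_b and pocket0 below 0.01 m and z of tin_b in the frame of pocket0 between -0.006 and 0.006 m) or (horizontal distance between tin_b and pocket1 below 0.01 m and z of tin_b in the frame of pocket1 between -0.006 and 0.006 m) or (horizontal distance between tin_b and pocket2 below 0.01 m and z of tin_b in the frame of pocket2 between -0.006 and 0.006 m)) and ((horizontal distance between tin_c and pocket0 below 0.01 m and z of tin_c in the frame of pocket0 between -0.006 and 0.006 m) or (horizontal distance between tin_c and pocket1 below 0.01 m and z of tin_c in the frame of pocket1 between -0.006 and 0.006 m) or (horizontal distance between tin_c and pocket2 below 0.01 m and z of tin_c in the frame of pocket2 between -0.006 and 0.006 m)) and angle between each of tin_a, tin_b, tin_c's own z axis and vertical below 0.15 rad and linear speed of each of tin_a, tin_b, tin_c below 0.03 m/s and distance of tin_c from where it was at the start of the episode below 0.02 m and distance of each of mill, dish from where it was at the start of the episode below 0.03 m and angle between each of mill, dish's own z axis and vertical below 0.2 rad); the robot touches nothing.
It fails at once if the pepper mill or the wooden dish is pushed away or knocked over (distance of any of mill, dish from where it was at the start of the episode above 0.03 m or angle between mill's own z axis and vertical above 0.4 rad).
It fails at once if the tin that is already in the rack is taken out (distance of tin_c from where it was at the start of the episode above 0.03 m).
It also fails if it takes over 72 s, if anything falls off the work surface, if the arm or the gripper's body presses on something with over 40 N, if the wrist force passes 120 N, or if a joint passes its speed limit or range.

## Working session

There is one attempt and no reset: what is moved stays moved. The work goes in short steps, each a Python script; the robot and the scene stay as the last script left them, time stands still between calls to the robot, and variables do not carry over. Pictures are saved under pics/ and viewed, at most 10 in all, crops included, and the job is handed in when it is done.

```bash
ls; mkdir -p pics
cat > h.py <<'E'
import numpy as np, cv2
from station import env, effector, solver, viewer, workorder, search_frame, tip_of
def cloud(name):
    s=env.sense(); p,d=viewer.read_camera(name); c=viewer.camera_info(name)
    h,w=d.shape; u,v=np.meshgrid(np.arange(w),np.arange(h))
    pts=np.stack([u,v],-1).reshape(-1,1,2).astype(np.float64)
    n=cv2.undistortPoints(pts,np.array(c["intrinsics"],float),np.array(c["dist_coeffs"],float)).reshape(h,w,2)
    P=np.stack([n[...,0]*d,-n[...,1]*d,-d],-1)
    if "eye" in c: W=P@np.array(c["rotation"]).T+np.array(c["eye"])
    else:
        T=np.array(c["T_tool_cam"]); P=P@T[:3,:3].T+T[:3,3]
        W=P@np.array(s["tcp_rot"]).T+np.array(s["ee_pos"])
    W[d<=0]=np.nan
    return p,W
def save(n,p): cv2.imwrite(n,p[...,::-1])
E
python3 - <<'E'
from h import *
ims=[]
np.set_printoptions(precision=3,suppress=True)
for c in ("scene","side"):
    p,W=cloud(c); ims.append(p); np.savez(f"{c}.npz",p=p,W=W)
    for n in ("rack","board_edge","pocket0","pocket1","pocket2"):
        print(c,n,[(np.round(r["at"],3),round(r["score"],2)) for r in tip_of(c,n)])
    for n in ("tin_a","tin_b","mill","dish"):
        print(c,n,[(np.round(r["at"],3),round(r["score"],2)) for r in tip_of(c,n)],[(np.round(r["at"],3),round(r["score"],2)) for r in search_frame(c,n)])
save("pics/scene.png",ims[0]);save("pics/side.png",ims[1])
E
```

```text
pics
scene rack [(array([ 0.596, -0.111,  0.002]), 0.7)]
scene board_edge [(array([ 0.434, -0.326,  0.001]), 0.63), (array([ 0.594, -0.112,  0.227]), 0.62)]
scene pocket0 [(array([ 0.502, -0.137,  0.01 ]), 0.83), (array([ 0.679, -0.083,  0.007]), 0.76), (array([ 0.592, -0.11 ,  0.01 ]), 0.59)]
scene pocket1 [(array([ 0.502, -0.137,  0.01 ]), 0.83), (array([ 0.679, -0.083,  0.007]), 0.76), (array([ 0.592, -0.11 ,  0.01 ]), 0.59)]
scene pocket2 [(array([ 0.502, -0.137,  0.01 ]), 0.83), (array([ 0.679, -0.083,  0.007]), 0.76), (array([ 0.592, -0.11 ,  0.01 ]), 0.59)]
scene tin_a [(array([0.496, 0.324, 0.006]), 0.87), (array([0.559, 0.037, 0.025]), 0.82), (array([ 0.599,  0.326, -0.003]), 0.67), (array([ 0.683, -0.088,  0.009]), 0.6), (array([0.441, 0.091, 0.022]), 0.52)] [(array([0.503, 0.313, 0.089]), 0.89), (array([0.446, 0.158, 0.042]), 0.71), (array([0.606, 0.319, 0.091]), 0.61), (array([0.558, 0.096, 0.04 ]), 0.6), (array([0.749, 0.242, 0.022]), 0.47), (array([ 0.689, -0.074,  0.104]), 0.42)]
scene tin_b [(array([0.496, 0.324, 0.006]), 0.87), (array([0.559, 0.037, 0.025]), 0.82), (
[... 1422 characters left out ...]
(array([0.592, 0.339, 0.066]), 0.62), (array([0.537, 0.105, 0.038]), 0.55)]
side tin_b [(array([ 0.682, -0.086,  0.009]), 0.94), (array([0.602, 0.326, 0.   ]), 0.89), (array([ 0.491,  0.325, -0.001]), 0.62), (array([0.445, 0.092, 0.025]), 0.58), (array([0.555, 0.038, 0.02 ]), 0.56)] [(array([0.482, 0.336, 0.068]), 0.73), (array([0.435, 0.16 , 0.043]), 0.66), (array([ 0.671, -0.067,  0.074]), 0.66), (array([ 0.561, -0.134,  0.137]), 0.66), (array([0.592, 0.339, 0.066]), 0.62), (array([0.537, 0.105, 0.038]), 0.55)]
side mill [(array([ 0.434, -0.32 , -0.003]), 0.65)] [(array([ 0.431, -0.305,  0.094]), 0.58)]
side dish [(array([0.75 , 0.244, 0.002]), 0.72)] [(array([0.768, 0.23 , 0.026]), 0.81)]
```

View pics/scene.png

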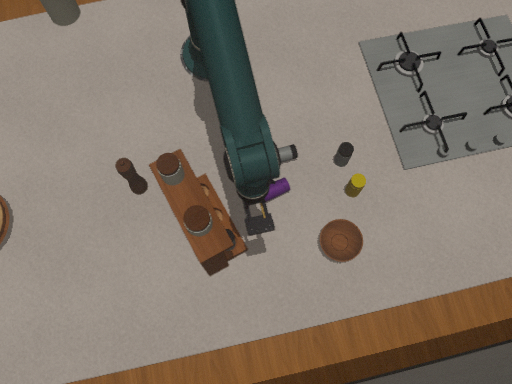

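View pics/side.png

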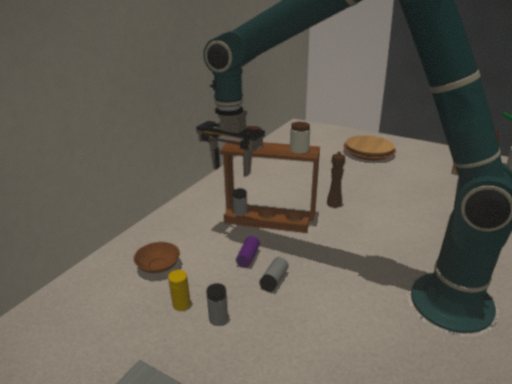

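Candidates for the lying tin are the steel tin at side (274,273) and the purple tin at side (248,250) / scene (277,190). For the upright tin they are the steel one at side (217,303) / scene (345,153), the yellow one at side (180,290) / scene (356,185), and tin_c in the rack at side (239,200). I choose steel (274,273) as tin_b and steel (217,303) as tin_a. Pocket2 is occupied; 0 and 1 are empty. Next I refine the poses and check a crop.

Run:
```python
from h import *
from scipy.optimize import least_squares
np.set_printoptions(precision=4,suppress=True)
S=np.load("side.npz"); C=np.load("scene.npz")
save("pics/crop.png",cv2.resize(S["p"][190:340,150:310],None,fx=4,fy=4,interpolation=cv2.INTER_CUBIC))
# rack fit
obs=[((0,0),(.596,-.111)),((0,0),(.594,-.112)),((0,-90),(.502,-.137)),((0,90),(.679,-.083)),((0,0),(.592,-.110)),
((0,0),(.595,-.11)),((0,0),(.594,-.111)),((0,0),(.593,-.114)),((0,-90),(.504,-.137)),((0,90),(.678,-.088))]
l=np.array([o[0] for o in obs])/1e3; w=np.array([o[1] for o in obs])
def rx(q): c,s=np.cos(q[2]),np.sin(q[2]); return l@np.array([[c,s],[-s,c]])+q[:2]
f=least_squares(lambda q:(rx(q)-w).ravel(),[.594,-.111,-1.28]); print("rack",f.x,np.abs(f.fun).max())
# tin_a circle fit, tin_b line fit
for nm,D in (("side",S),("scene",C)):
    W=D["W"].reshape(-1,3); rgb=D["p"].reshape(-1,3).astype(int)
    m=(np.hypot(W[:,0]-.494,W[:,1]-.324)<.04)&(W[:,2]>.01)&(W[:,2]<.11); P=W[m]
    g=least_squares(lambda q:np.maximum(np.hypot(P[:,0]-q[0],P[:,1]-q[1])-.023,0)+np.where(P[:,2]<.085,np.minimum(np.hypot(P[:,0]-q[0],P[:,1]-q[1])-.023,0),0),[.494,.324],loss="soft_l1",f_scale=.002)
    print(nm,"a",m.sum(),g.x,np.sqrt(np.mean(g.fun**2)),np.percentile(P[:,2],98))
    m=(np.hypot(W[:,0]-.445,W[:,1]-.14)<.08)&(W[:,2]>.008)&(W[:,2]<.06)&(W[:,0]<.50); P=W[m]
    if len(P)<20: print(nm,len(P)); continue
    def fb(q):
        d=np.array([np.cos(q[2]),np.sin(q[2])]); r=P[:,:2]-q[:2]; s=r@[-d[1],d[0]]; return np.hypot(s,P[:,2]-.023)-.023
    along=lambda q:(P[:,:2]-q[:2])@[np.cos(q[2]),np.sin(q[2])]
    g=least_squares(fb,[.444,.14,1.57],loss="soft_l1",f_scale=.002); 
    a=along(g.x); d=np.array([np.cos(g.x[2]),np.sin(g.x[2])]); lo,hi=np.percentile(a,[.5,99.5])
    print(nm,"b",m.sum(),g.x[2],"ends",g.x[:2]+lo*d,g.x[:2]+hi*d,hi-lo,np.sqrt(np.mean(g.fun**2)))
```

```text
rack [ 0.5927 -0.1113 -1.2854] 0.004341449679660658
side a 745 [0.492  0.3198] 0.0007581232220871611 0.09644913413693262
side b 602 1.634123434216469 ends [0.4433 0.089 ] [0.4373 0.1849] 0.09616583447499914 0.0052306367312076165
scene a 325 [0.493  0.3214] 0.0008032659186916156 0.09759818360006987
scene b 250 1.6699387323282695 ends [0.4413 0.125 ] [0.4357 0.1815] 0.05676896167601991 0.0024879381460138606
```

View pics/crop.png

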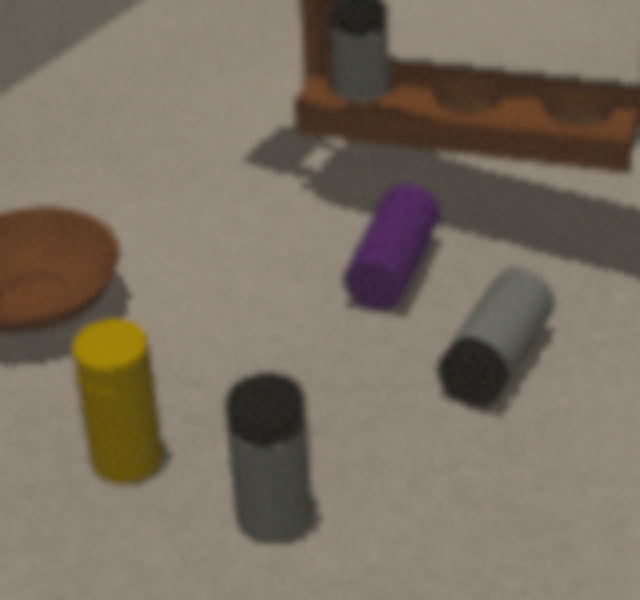

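The crop shows tin_b as grey steel with its black lid end at crop (475,370), pointing to +y, and tin_a as steel with a black lid at crop (265,410). Purple (390,245) and yellow (120,400) are decoys. Next I check the planned poses by IK.

```bash
cat >> h.py <<'E'
RX,RY,RA=0.5927,-0.1113,-1.2854   # rack origin, x-axis angle
def rack(x,y,z): c,s=np.cos(RA),np.sin(RA); return np.array([RX+c*x-s*y,RY+s*x+c*y,z])
def ori(psi,tilt,sg=1):
    z=np.array([np.sin(tilt)*np.cos(psi),np.sin(tilt)*np.sin(psi),-np.cos(tilt)])
    y=sg*np.array([-np.sin(psi),np.cos(psi),0]); return np.stack([np.cross(y,z),y,z],1)
def tcp(g,R): return np.asarray(g)+.019*R[:,2]
E
python3 - <<'E'
from h import *
np.set_printoptions(precision=2,suppress=True)
print(np.array(env.sense()["tcp_rot"]))
r=np.deg2rad
def t(n,g,psi,tilt):
    for sg in (1,-1):
        R=ori(psi,tilt,sg); q=solver.inverse_kinematics(tcp(g,R),R); print(n,np.round(np.degrees(psi)),np.degrees(tilt),sg,None if q is None else np.array(q))
for T in (35,45,52):
    for z in (.078,.125,.2): t(f"p1 {z}",rack(-.0 if z<.15 else -.12,0,z),RA,r(T))
    t("p0",rack(0,-.093,.12),RA,r(T)); 
    for ps in (0,30,-40): t("a",[.4925,.3206,.07],r(ps),r(T))
    for y in (.154,): t("b",[.439,y,.025],r(-85),r(90-T))
    t("b up",[.439,.16,.16],r(-85),r(90-T))
E
```

```text
[[ 0.  1.  0.]
 [ 1. -0. -0.]
 [-0.  0. -1.]]
p1 0.078 -74.0 35.0 1 [-0.42  0.62  0.32  2.    0.79  0.62 -0.55]
p1 0.078 -74.0 35.0 -1 [-0.9   0.87  0.99  2.03 -0.21  0.45 -2.82]
p1 0.125 -74.0 35.0 1 [-0.38  0.53  0.27  1.99  0.77  0.71 -0.48]
p1 0.125 -74.0 35.0 -1 [-0.92  0.78  1.03  2.02 -0.09  0.52 -2.88]
p1 0.2 -74.0 35.0 1 [-0.51  0.39  0.15  1.96  0.69  0.97 -0.54]
p1 0.2 -74.0 35.0 -1 [ 0.52  0.88 -1.32  1.9   1.32  1.66  2.21]
p0 -74.0 35.0 1 [-0.39  0.43  0.29  2.2   0.91  0.63 -0.62]
p0 -74.0 35.0 -1 [-1.11  0.94  1.33  2.24 -0.72  0.49 -2.25]
a 0.0 35.0 1 [-1.23  0.55  0.43  2.23  1.58  0.25 -0.86]
a 0.0 35.0 -1 [-1.23  0.55  0.44  2.23  1.58  0.24  2.28]
a 30.0 35.0 1 [ 0.22  0.86 -1.11  2.25  2.02  0.77 -0.22]
a 30.0 35.0 -1 [-0.3   0.53 -0.44  2.27  2.3   0.37  2.37]
a -40.0 35.0 1 [-1.11  0.64  0.21  1.96  0.75  0.75 -0.68]
a -40.0 35.0 -1 [-0.16  1.03 -1.12  1.89  1.48  1.54  2.11]
b -85.0 55.0 1 [-0.93  0.88  0.13  1.88  0.61  1.19 -1.2 ]
b -85.0 55.0 -1 [-0.18  1.16 -0.9   1.83  1.17  1.82  1.51]
b up -85.0 55.0 1 [-0.9   0.64  0.08  1.88  0.62  1.4  -1.1 ]
b up -
[... 1578 characters left out ...]
 [-0.63  0.58  0.4   2.24  1.17  0.77 -1.04]
p0 -74.0 52.0 -1 [-1.26  1.26  1.38  2.27 -0.8   0.43 -2.38]
a 0.0 52.0 1 [-1.35  0.68  0.41  2.33  2.07  0.6  -1.54]
a 0.0 52.0 -1 [-0.79  0.65 -0.23  2.29  1.99  0.93  1.89]
a 30.0 52.0 1 [ 0.38  1.4  -1.35  2.38  2.56  1.33 -0.16]
a 30.0 52.0 -1 [ 0.08  0.87 -0.9   2.39  2.63  1.    2.37]
a -40.0 52.0 1 [-1.3   0.78  0.31  1.95  0.92  0.9  -0.94]
a -40.0 52.0 -1 [-1.95  1.56  1.45  1.98 -0.88  0.81 -2.57]
b -85.0 38.0 1 [-0.83  0.72  0.11  1.99  0.56  0.95 -1.1 ]
b -85.0 38.0 -1 [ 0.05  1.15 -1.12  1.93  1.26  1.69  1.53]
b up -85.0 38.0 1 [-0.81  0.49  0.07  1.96  0.52  1.19 -0.97]
b up -85.0 38.0 -1 [ 0.04  0.83 -1.11  1.9   1.    1.66  1.73]
```

Run:
```python
from h import *
np.set_printoptions(precision=4,suppress=True)
r=np.deg2rad
R=ori(r(-40),r(45)); g=np.array([.4925,.3206,.070])
env.reach(tcp(g,R)-.11*R[:,2]+[0,0,.03],R)
p,W=cloud("wrist"); save("pics/w1.png",p)
P=W.reshape(-1,3); m=(np.hypot(P[:,0]-.4925,P[:,1]-.3206)<.045)&(P[:,2]>.01)&(P[:,2]<.11); Q=P[m]
print(m.sum(), np.nanmedian(Q[Q[:,2]>.09],0), [ (np.round(x["at"],3),round(x["score"],2)) for x in tip_of("wrist","tin_a")][:3])
env.movel(tcp(g,R)-.0*R[:,2],R,rate=.12)
effector.grasp(30); s=env.sense(); print(s["gripper_width"],s["grasp_force"],s["ee_pos"]-tcp(g,R),s["t"])
env.movel(tcp(g+[0,0,.1],R),R,rate=.12)
s=env.sense(); print(s["gripper_width"],s["grasp_force"],s["wrist_force"],s["t"])
R=ori(RA,r(45)); env.movel(tcp(rack(-.16,-.003,.17),R),R,rate=.2)
p,W=cloud("wrist"); save("pics/w2.png",p); np.savez("w2.npz",p=p,W=W)
for n in ("pocket1","board_edge","tin_c"): print(n,[(np.round(x["at"],3),round(x["score"],2)) for x in tip_of("wrist",n)])
p,W=cloud("side"); save("pics/s2.png",p[150:330,180:340].repeat(4,0).repeat(4,1)[:600])
print(env.sense()["t"])
```

```text
5027 [0.4877 0.3267 0.0949] [(array([0.562, 0.041, 0.028]), 0.91), (array([0.601, 0.331, 0.002]), 0.86), (array([0.442, 0.093, 0.019]), 0.66)]
0.04537688361269373 29.967235615476966 [0.0001 0.0001 0.    ] 5.1167
0.0451611942767987 29.96444539865479 [ 0.6497  0.1015 -1.3744] 6.1
pocket1 [(array([ 0.674, -0.086,  0.01 ]), 0.97), (array([ 0.505, -0.134,  0.008]), 0.94)]
board_edge [(array([ 0.592, -0.111,  0.223]), 0.82)]
tin_c [(array([0.558, 0.04 , 0.026]), 0.89), (array([0.549, 0.044, 0.097]), 0.83), (array([ 0.68 , -0.081,  0.006]), 0.67)]
7.9333
```

Run:
```python
import cv2,numpy as np
a=cv2.imread("pics/w2.png");b=cv2.resize(cv2.imread("pics/s2.png"),(288,324)); a=np.pad(a,((0,0),(0,288),(0,0))); a[:324,512:]=b; cv2.imwrite("pics/c2.png",a)
```

```text
(no output)
```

View pics/c2.png

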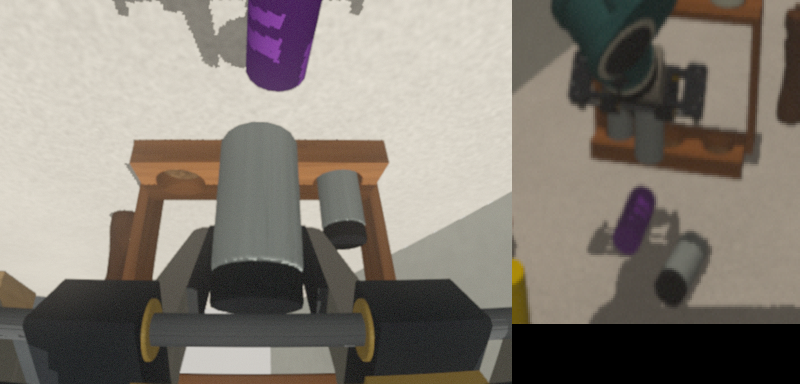

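The wrist view shows tin_a held upright at (258,210), empty pocket0 at (180,180) and tin_c at (343,205); the side inset agrees. Next I fit the held tin's axis and a block edge to verify before inserting.

```bash
cat >> h.py <<'E'
from scipy.optimize import least_squares
def rackxy(P): c,s=np.cos(RA),np.sin(RA); d=P[:,:2]-[RX,RY]; return np.stack([d@[c,s],d@[-s,c],P[:,2]],1)
def fit_upright(P,c0,zlo,zhi):
    m=(np.hypot(P[:,0]-c0[0],P[:,1]-c0[1])<.04)&(P[:,2]>zlo)&(P[:,2]<zhi); Q=P[m]; zm=(zlo+zhi)/2
    f=lambda q:np.hypot(Q[:,0]-q[0]-q[2]*(Q[:,2]-zm),Q[:,1]-q[1]-q[3]*(Q[:,2]-zm))-.023
    g=least_squares(f,[c0[0],c0[1],0,0],loss="soft_l1",f_scale=.001); return g.x,m.sum(),np.median(np.abs(g.fun))
E
python3 - <<'E'
from h import *
np.set_printoptions(precision=4,suppress=True)
W=np.load("w2.npz")["W"].reshape(-1,3); W=W[np.isfinite(W[:,0])]; K=rackxy(W)
print("held (expect -.16,-.003)",fit_upright(K,(-.16,-.003),.11,.18))
print("held z range",np.percentile(K[(np.hypot(K[:,0]+.16,K[:,1])<.03)&(K[:,2]>.07)&(K[:,2]<.22)][:,2],[.2,1,99]))
print("tin_c (0,.09)",fit_upright(K,(0,.09),.04,.085))
f=K[(K[:,2]>.008)&(K[:,2]<.025)&(abs(K[:,1])<.13)&(abs(K[:,0]+.042)<.015)]
print("front face",len(f),np.polyfit(f[:,1],f[:,0],1))
t=K[(abs(K[:,2]-.03)<.004)&(abs(K[:,0])<.035)&(abs(K[:,1])<.16)]; print("block y",np.percentile(t[:,1],[.5,99.5]),"z",np.median(t[:,2]))
E
```

```text
held (expect -.16,-.003) (array([-0.1625, -0.0028, -0.0051, -0.017 ]), np.int64(12651), np.float64(0.0004201104037924522))
held z range [0.1009 0.1025 0.1949]
tin_c (0,.09) (array([ 0.0002,  0.0893, -0.0149,  0.0036]), np.int64(1646), np.float64(0.00037542798165739015))
front face 2182 [-0.0028 -0.0417]
block y [-0.1458  0.1444] z 0.03009713448428758
```

```bash
cat >> h.py <<'E'
def place(y,dx,h,R):
    """tin held h above its underside; lower into pocket at rack y, release, withdraw"""
    env.movel(tcp(rack(-.10+dx,y,h+.048),R),R,rate=.15)
    env.movel(tcp(rack(dx,y,h+.048),R),R,rate=.1)
    z=h+.045
    while z>h+.0085:
        z=max(z-.006 if z<h+.034 else z-.011,h+.0085); env.movel(tcp(rack(dx,y,z),R),R,rate=.05)
        f=np.array(env.sense()["wrist_force"])
        if f[2]>6 or np.hypot(f[0],f[1])>12: print("contact z",z-h,f); break
    s=env.sense(); print("down",z-h,s["wrist_force"],s["t"])
    return z-h
E
python3 - <<'E'
from h import *
np.set_printoptions(precision=4,suppress=True)
R=ori(RA,np.pi/4)
u=place(-.003,.002,.07,R)
if u<.014:
    effector.release(); print(env.sense()["wrist_force"])
    q=np.array(env.sense()["ee_pos"]); env.movel(q-.12*R[:,2],R,rate=.15)
    p,W=cloud("wrist"); save("pics/w3.png",p); K=rackxy(W.reshape(-1,3)); K=K[np.isfinite(K[:,0])]
    print(fit_upright(K,(0,-.003),.045,.085),"top",np.percentile(K[np.hypot(K[:,0],K[:,1])<.018][:,2],[50,95]),fit_upright(K,(0,.09),.045,.085)); print(env.sense()["t"])
E
```

```text
down 0.008500000000000008 [ 0.3978 -0.4553 -0.8975] 11.3583
[-0.3461 -0.2558  0.3196]
(array([ 0.0011, -0.0019,  0.0012,  0.0004]), np.int64(2101), np.float64(0.00032415365889735745)) top [0.1031 0.1035] (array([0.0004, 0.0894, 0.0024, 0.0013]), np.int64(2197), np.float64(0.00030782260494470123))
13.1667
```

tin_a is seated: top at 103 mm, within 2 mm of centre. Now tin_b, with a close refit first.

Run:
```python
from h import *
np.set_printoptions(precision=4,suppress=True)
r=np.deg2rad
R0=ori(RA,np.pi/4); q=np.array(env.sense()["ee_pos"]); env.movel(q+[0,0.05,.1],R0,rate=.2)
R=ori(r(-85),r(45)); g=np.array([.4395,.155,.025])
env.movel(tcp(g,R)-.12*R[:,2]+[0,0,.05],R,rate=.2)
p,W=cloud("wrist"); save("pics/w4.png",p); P=W.reshape(-1,3); P=P[np.isfinite(P[:,0])]
P=P[(np.hypot(P[:,0]-.44,P[:,1]-.14)<.075)&(P[:,2]>.006)&(P[:,2]<.06)&(P[:,0]<.495)]
def fb(q):
    d=np.array([np.cos(q[1]),np.sin(q[1])]); s=(P[:,:2]-[q[0],.14])@[-d[1],d[0]]; return np.hypot(s,P[:,2]-.023)-.023
g=least_squares(fb,[.44,1.64],loss="soft_l1",f_scale=.001); d=np.array([np.cos(g.x[1]),np.sin(g.x[1])]); a=(P[:,:2]-[g.x[0],.14])@d
lo,hi=np.percentile(a,[.3,99.7]); o=np.array([g.x[0],.14]); print(len(P),g.x,o+lo*d,o+hi*d,hi-lo,np.median(abs(g.fun)),P[:,2].max(),env.sense()["t"])
```

```text
3907 [0.4399 1.6338] [0.4429 0.0918] [0.437  0.1853] 0.09368938049155132 0.0007503526033065637 0.04666518720665039 15.475
```

View pics/w4.png

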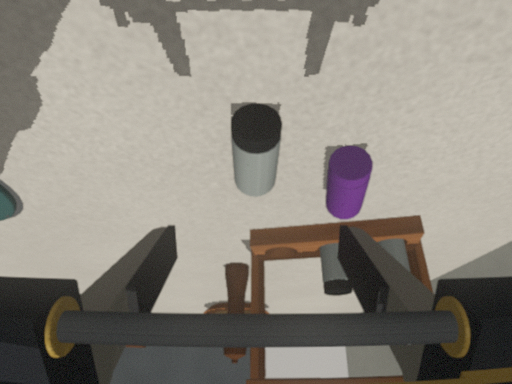

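Grey tin_b is at (256,150) with its lid end at (256,128) toward +y; purple is at (348,183), clear of the fingers. I'll grasp it 65 mm from its underside.

Run:
```python
from h import *
np.set_printoptions(precision=4,suppress=True)
ps=1.634-np.pi; R=ori(ps,np.pi/4); u=np.array([np.cos(1.634),np.sin(1.634),0])
g=np.array([.4432,.0910,.0245])+.065*u
env.movel(tcp(g,R)-.09*R[:,2],R,rate=.15); env.movel(tcp(g,R),R,rate=.1)
print(env.sense()["wrist_force"]); effector.grasp(35); s=env.sense(); print(s["gripper_width"],s["grasp_force"],s["t"])
env.movel(tcp(g+[0,0,.16],R),R,rate=.12)
s=env.sense(); print(s["gripper_width"],s["wrist_force"],s["t"])
# turn upright: tool z = -cos45 u + sin45 h, u->up
R=ori(RA,np.pi/4); 
# check that relation: tin axis in tool frame
Rp=ori(ps,np.pi/4); print("tin axis after",R@(Rp.T@u))
```

```text
[ 0.3265  0.437  -0.0847]
0.04570816836732181 34.99948561191559 17.9417
0.04545246429490588 [-0.0666  0.4742 -2.1593] 19.425
tin axis after [-0.2815  0.9596 -0.    ]
```

With this grasp the tin comes upright only with the wrist turned half a turn (sg=-1). I'll go there in joint space with j7+π, well in front of the rack, and re-measure the tin in the hand.

Run:
```python
from h import *
np.set_printoptions(precision=4,suppress=True)
Y=-.092
Ra=ori(RA,np.pi/4,1); R=ori(RA,np.pi/4,-1)
q=np.array(solver.inverse_kinematics(tcp(rack(-.17,Y,.2),Ra),Ra)); q[6]+=np.pi; print(q)
assert q[6]<2.85
env.goto_joints(q); s=env.sense(); print(np.abs(np.array(s["tcp_rot"])-R).max(),s["gripper_width"],s["wrist_force"],s["t"])
p,W=cloud("wrist"); save("pics/w5.png",p); P=W.reshape(-1,3); K=rackxy(P[np.isfinite(P[:,0])]); np.save("k5.npy",K)
print("held expect -.17,-.092",fit_upright(K,(-.17,Y),.145,.215))
near=K[(np.hypot(K[:,0]+.17,K[:,1]-Y)<.03)&(K[:,2]>.08)&(K[:,2]<.26)]; print(np.percentile(near[:,2],[.3,1,99,99.7]))
print(solver.inverse_kinematics(tcp(rack(0,Y,.08),R),R))
```

```text
[-0.6782  0.3394  0.076   2.1579  0.8163  1.1107  2.2705]
0.00015946382358147937 0.045546315842320474 [ 0.3253 -0.2414 -1.6682] 22.2
held expect -.17,-.092 (array([-0.168 , -0.0923, -0.0063, -0.0021]), np.int64(2945), np.float64(0.0005943986761196077))
[0.1425 0.1541 0.2296 0.231 ]
[-0.4712  0.5891  0.2762  2.2272  1.1841  0.6922  2.1133]
```

View pics/w5.png

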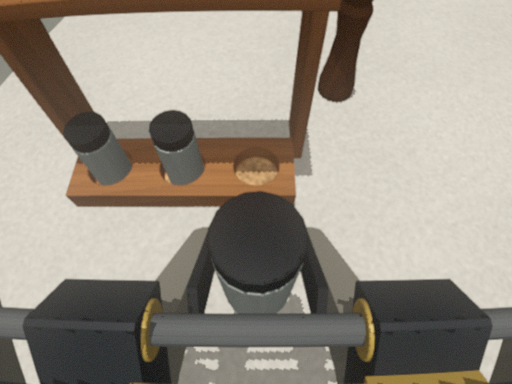

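The wrist view shows tin_b held lid up at (258,240), with free pocket0 at (256,168). The camera now faces the board, so I check its clearance.

Run:
```python
from h import *
np.set_printoptions(precision=4,suppress=True)
R=ori(RA,np.pi/4,-1); T=np.array(viewer.camera_info("wrist")["T_tool_cam"]); print(T[:3,3])
for z in (.113,.0735):
    print(rackxy((tcp(rack(-.002,-.092,z),R)+R@T[:3,3])[None]))
```

```text
[ 0.0777  0.0006 -0.1697]
[[-0.0536 -0.0926  0.2745]]
[[-0.0536 -0.0926  0.235 ]]
```

Run:
```python
from h import *
np.set_printoptions(precision=4,suppress=True)
R=ori(RA,np.pi/4,-1); Y=-.092
u=place(Y,-.002,.065,R)
if u<.014:
    effector.release(); print(env.sense()["wrist_force"])
    q=np.array(env.sense()["ee_pos"]); env.movel(q-.14*R[:,2],R,rate=.15)
    env.pause(.3)
    for c in ("wrist","side"):
        p,W=cloud(c); save(f"pics/e_{c}.png",p); K=rackxy(W.reshape(-1,3)); K=K[np.isfinite(K[:,0])]
        for y in (-.09,0,.09): print(c,y,fit_upright(K,(0,y),.045,.085),"top",np.percentile(K[np.hypot(K[:,0],K[:,1]-y)<.016][:,2],[50,95]))
    print(env.sense()["t"])
```

```text
down 0.008500000000000008 [-1.0854  0.2485  5.1481] 25.8667
[ 1.0935 -0.2903  0.0979]
wrist -0.09 (array([ 0.0003, -0.0923,  0.0053, -0.001 ]), np.int64(919), np.float64(0.00020142984216056647)) top [0.2319 0.2399]
wrist 0 (array([ 0.0012, -0.0024, -0.0005, -0.0015]), np.int64(1044), np.float64(0.00024791823363483)) top [0.2322 0.24  ]
wrist 0.09 (array([0.0002, 0.0895, 0.01  , 0.    ]), np.int64(1363), np.float64(0.00031999097421233497)) top [0.1028 0.1038]
side -0.09 (array([ 0.0019, -0.0917,  0.0373, -0.0047]), np.int64(155), np.float64(0.0010090973698933213)) top [0.1023 0.105 ]
side 0 (array([ 0.0024, -0.0016,  0.0001, -0.015 ]), np.int64(160), np.float64(0.0008978126891533433)) top [0.1023 0.104 ]
side 0.09 (array([ 0.0017,  0.0904,  0.0081, -0.0292]), np.int64(158), np.float64(0.0011985959174925995)) top [0.2299 0.2404]
28.1583
```

All three tins stand upright and centred with their tops at about 103 mm, and the gripper is clear. Handing in.

```bash
python3 -c "
from h import *
print(workorder.finish_job())"
```

```text
the job is handed in; nothing more can be done
None
```

The job is handed in at about 28 s: tin_a stands in pocket1 and tin_b in pocket0, both lid up, measured within about 3 mm of centre and fully down; tin_c stayed in its pocket, and nothing came near the mill or dish (not re-measured); the judge's verdict was not shown.

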